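# Lift the soap off its dish with tongs

### The job

Pick up the steel tongs and use them to lift the round soap off its dish, so that the dish can be rinsed; finish still holding the tongs closed on the soap, steady, with the soap at least 10 cm above the tray. Never touch the soap with the robot's own fingers, and leave both dishes, the pumice stone and everything standing around the tray where they are.

Things in the scene. Friction and masses are not known exactly. Their poses are not given: they have to be found in the camera images.
- tray: Wide, flat, open plastic tray fixed on the shelf, 330 x 600 mm, floor 4 mm thick, walls 4 mm thick and 14 mm high in all. Origin: centre of its underside, on the shelf top; z up, y along its long side.
- tongs: Stainless spring tongs, 216 mm long, 130 g, lying on the tray, jaws opening sideways, tips pointing away from the robot. Origin: underside, midway between the arms at the grip; x to the tips, y to the left arm. Hinge post (22 mm wide, 26 high) at x = -100 mm. Balance point about 13 mm behind the origin. Frame is fixed to the left arm: the middle line turns left by half the joint value.
- tongs_grip (a point): Middle of the grip, 16 mm above the tongs' origin. From 30 mm behind to 30 mm ahead of it both arms are nearly parallel flat upright strips 3 mm thick, 32 mm high, 57 mm apart over their outsides at rest: pinch both from above. Elsewhere the strips are 20 to 24 mm high; all stand on the tongs' underside. Squeezing the grip moves the tips 1.9 times as far.
- tongs_jaw (a joint): Closing angle of the right arm against the left about the hinge post, rad: 0 at rest (open); 0.065 with the grip 51 mm wide and the tips 64 mm apart; 0.20 closed on the soap (grip 37 mm wide); 0.30 at its stop. A spring opens it: squeezing the grip takes about 5 N to start, 10 N at 0.20; about half of anything more reaches the tips.
- left_tip: Flat upright plate at the end of the tongs' left arm, 34 long, 4 thick, 24 mm high, centred 87.5 mm ahead of the tongs' origin, lower edge level with their underside; 76 mm from the other plate inside at rest, parallel to it when closed on the soap. Origin: centre of its lower edge; x along the plate, y across it.
- right_tip: The plate at the end of the tongs' right arm, likewise.
- soap: Round puck of soap, cream, 38 mm diameter, 30 mm high, standing on the ribs of one of the two dishes, about 40 g. Origin: centre of its underside; z up along its axis.
- soap_dish: Rectangular white ceramic dish, 120 x 85 mm, rim 12 mm high, ribs inside whose tops are 9 mm above its underside, loose on the tray floor, 250 g; it carries the soap. Origin: centre of its underside.
- pumice_dish: The same dish again; it carries the pumice stone. Leave it alone. Origin: centre of its underside.
- pumice: Oblong grey pumice stone, 60 x 38 x 26 mm, lying on the other dish. Leave it alone. Origin: centre of its underside.
- bowl: Empty stainless steel bowl, 170 mm across, 70 mm high, left of the tray. Leave it alone. Origin: centre of its underside.
- alu_box: Aluminium box with sliding lid, 130 x 85 x 49 mm, left of the tray. Leave it alone. Origin: centre of its underside.
- scoop: Yellow plastic bath scoop, 140 mm across, 109 mm high with its bucket handle folded down on the rim, right of the tray. Leave it alone. Origin: centre of its underside.
Mind the look-alikes: they are no part of the job. Leave any pink look-alike of the soap_dish alone.

How it is judged (in metres and radians):
On the way:
1. The tongs are lifted off the tray while the soap still stands in its dish (height (world z) of tongs above 0.014 m and contact force between the fingers and tongs above 0.5 N and distance of soap from where it was at the start of the episode below 0.02 m), for 0.2 s.
At the end, for the whole second after the job is handed in: Soap underside over 85 mm above the tray underside, pressed by both tips (over 0.5 N each, jaw 0.12 to 0.27 rad), tongs in the fingers (over 2 N) and over 50 mm up, soap off its dish and fingers, slower than 0.03 m/s; dishes, pumice, bowl, box, scoop within 30 mm of their start (z of soap in the frame of tray above 0.085 m and contact force between each of left_tip, right_tip and soap above 0.5 N and contact force between the fingers and tongs above 2 N and value of joint tongs_jaw between 0.12 and 0.27 rad and height (world z) of tongs above 0.05 m and contact force between soap and the fingers below 0.1 N and contact force between soap and soap_dish below 0.05 N and linear speed of soap below 0.03 m/s and distance of each of soap_dish, pumice_dish, pumice, bowl, alu_box, scoop from where it was at the start of the episode below 0.03 m); the arm keeps its last pose, push and grip.
It fails at once if The robot's fingers touch the soap (contact force between the fingers and soap above 0.3 N).
It fails at once if A dish, the pumice stone or a thing beside the tray is shifted by over 30 mm (distance of any of soap_dish, pumice_dish, pumice, bowl, alu_box, scoop from where it was at the start of the episode above 0.03 m).
It also fails if it takes over 45 s, if anything falls off the work surface, if the arm or the gripper's body presses on something with over 40 N, if the wrist force passes 120 N, or if a joint passes its speed limit or range.

### The arm

A 6-joint arm with a two-finger parallel gripper is mounted at the origin on the work surface. World frame = base frame: x ahead of the robot, y to its left, z up, the work surface at z = 0. Lengths are in mm, angles in rad, forces in N, time in s.
With the tool pointing down it reaches from about 250 to 775 mm from the base axis. Payload 4 kg.
Tool frame: the origin (TCP) lies midway between the tips of the shut fingers; the grasp point (between the pads) lies 19 mm behind it; z points along the fingers, y is the line along which they close (so a half turn about z gives the same grasp; the last joint's range is limited). The gripper opens to 85 mm and grips with 20 to 120 N. Pads are 22 mm wide; open, the fingers measure 114 mm over their backs; the gripper's body (76 mm by 85 mm) begins 54 mm behind the grasp point. The pads swing forward as they close: fully open they stand 13 mm farther back than shut.
Start: joints at [-1.215, 0.087, 1.371, -0, 1.684, -0.103], TCP at [243.58, -493.14, 231.341] pointing down, gripper open.
Joint ranges: [-3.1, 3.1], [-0.76, 2.03], [0.27, 2.55], [-1.08, 4.22], [0.17, 2.65], [-2.57, 2.57]. Speed limits (rad/s): [2.79, 2.79, 3.14, 3.14, 3.14, 3.14].

### API

Orientations are given as a rotation vector (axis times angle).
In Python, from cell import r gives the robot as it stands.
- The arm moves only by the tool carry_out, never from a script. Its argument "increments" is a list of rows, each a list of 3 entries, a list of its own where there are three numbers: the shift along the tool's x, y, z in units of 60 mm (1.0 is 60 mm), then the turn, a rotation vector about the tool's x, y, z in units of 10 degrees (1.0 is 10 degrees), then the finger opening in mm, from 0 to 85.4. A call has 1 to 12 rows; each row is the pose to reach, as a shift and turn from the pose commanded when the call began, along the tool's axes at that moment; what a row does not reach only later rows make up. A row lasts 1/8 s, in which the tool goes at most 62.5 mm and 10.7 degrees, less where a joint would pass 70% of its speed; a pose out of reach is approached as far as the arm can. A call with a gripper value outside its range is refused whole. The fingers move at their own pace and stop on an object; "force" is the grip in N (left out, the last holds). Time passes only in rows, so rows that repeat a pose let the fingers close. It gives the time, the measured TCP pose, the force, the opening and the grip force at its end, in the units of the state.
- r.get_state(): the state, without advancing time (a new reading comes with each control period).
- r.camera(name): name is "side" or "top" or "wrist"; returns the picture (480x640x3 uint8, red, green, blue); there is no depth.
- r.calibration(name): a dict with "fovy" (degrees; the focal length in pixels is half the picture's height over the tangent of half this angle, whatever the lens; pixels are square), "cx", "cy" (the principal point, pixels), "R" (3x3) and "t" (3): a world point X has camera coordinates R X + t; the wrist camera has in their place "T_tool_cam" (4x4, takes a point from camera to tool coordinates, whose origin is the TCP and whose axes are the flange's). Camera axes: x right, y down, z forward; pixel columns grow to the right and rows downward; lengths in mm; the calibration is good to about 2 mm. A picture is of the moment at which its call begins: read the wrist's pose just before it. calibration takes no time and is no camera call.
- r.sign_off(): hands the job in; it is judged then, once.
The state is a dict: "clock": time; "qpos": joint angles; "dq": joint speeds; "joint_efforts": joint torques, N m; "ee_pos": TCP position; "tool_rot": TCP orientation; "wrist_force": force on the tool from outside, world axes, zero at the start; "wrist_torque": the same for the moment, N m; "finger_gap": finger opening in mm; "finger_force": force on a finger pad.
Only numpy, scipy, OpenCV 4.12 (cv2) and the standard library are available. Lean on these libraries where they do the work, as an engineer would, in place of code of your own. Each camera call takes 0.05 s, during which the arm holds its last target. There are 200 camera calls.

## Working session

There is one attempt and no reset: what is moved stays moved. The work goes in short steps, Python scripts to look and compute and a tool call to move; the robot and the scene stay as the last step left them, time stands still between calls to the robot, and variables do not carry over. Pictures are saved under pics/ and viewed, at most 10 in all, crops included, and the job is handed in when it is done.

Besides the shell and the picture viewer there is one more tool, called after "Request:" by a JSON object that holds its "api" and its "payload". carry_out: Moves the arm, as the interface text tells. Its arguments: {"type":"object","properties":{"increments":{"type":"array"},"force":{"type":"number"}},"required":["increments"]}

```bash
mkdir -p pics; python3 - <<'E'
from cell import r
import cv2
s=r.get_state(); print(s)
for n in ["top","side"]:
    cv2.imwrite(f"pics/{n}0.png",r.camera(n)[:,:,::-1]); print(n,r.calibration(n))
print(r.calibration("wrist"))
E
```

```text
{'clock': 0.0, 'qpos': array([-1.21508261e+00,  8.79573408e-02,  1.37227381e+00, -2.14785124e-06,
        1.68359093e+00, -1.03090033e-01]), 'dq': array([-0.0009415 , -0.00012379,  0.00217726,  0.00083816, -0.00180722,
       -0.00053651]), 'joint_efforts': array([-5.56318701e-04, -3.51870739e+01, -3.13268673e+01, -1.69937139e-04,
        1.08071248e-02, -2.84429312e-06]), 'ee_pos': array([ 243.406796  , -492.64925464,  230.12792152]), 'tool_rot': array([-3.05713762e+00, -7.13879567e-01,  4.44179633e-04]), 'wrist_force': array([ 0.20588162, -0.11479022, -0.77603035]), 'wrist_torque': array([-0.00189298, -0.04086112,  0.00236949]), 'finger_force': 0.0, 'finger_gap': 85.56921441552456}
top {'fovy': 48.56095376535208, 'cx': 318.2457187077097, 'cy': 238.0591345673305, 'R': array([[ 5.80412368e-02, -9.98313928e-01,  7.18380507e-04],
       [-9.77638875e-01, -5.69848666e-02, -2.02422712e-01],
       [ 2.02122349e-01,  1.10465478e-02, -9.79297978e-01]]), 't': array([ -15.83936517,  547.37437025, 1135.40457153])}
side {'fovy': 43.57022282252441, 'cx': 321.98865109981034, 'cy': 233.2005744508101, 'R': array([[ 0.95380627, -0.29941406,  0.02459318],
       [-0.15179167, -0.55094772, -0.82061922],
       [ 0.25925449,  0.77897871, -0.57094595]]), 't': array([-500.30759977,  115.2086787 , 1617.86796427])}
{'fovy': 64.62961332151269, 'cx': 316.0189752013562, 'cy': 240.30200491592564, 'T_tool_cam': array([[ 3.09432878e-04, -9.53817334e-01, -3.00387079e-01,
         7.76981093e+01],
       [ 9.99999761e-01,  1.09429931e-04,  6.82641341e-04,
        -6.66390316e-01],
       [-6.18243807e-04, -3.00387218e-01,  9.53817140e-01,
        -1.43244203e+02],
       [ 0.00000000e+00,  0.00000000e+00,  0.00000000e+00,
         1.00000000e+00]])}
```

View pics/top0.png

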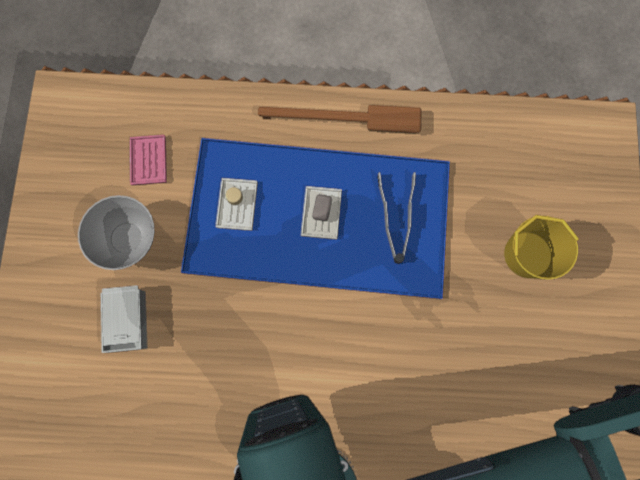

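View pics/side0.png

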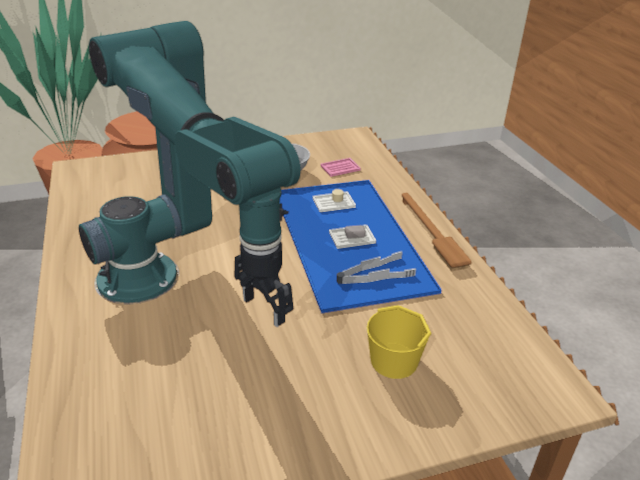

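The top view shows the tray (184–449, 139–298), tongs with the hinge at (399,258) and tips at (380,174) and (414,174). The soap is at (233,194), on the left dish around (237,204), and the pumice dish is around (322,212). The side view agrees.

```bash
cat > h.py <<'E'
import numpy as np, cv2
from cell import r
from scipy.spatial.transform import Rotation as Ro
def cam(n,s=None):
    c=r.calibration(n); f=240/np.tan(np.radians(c["fovy"]/2))
    if n=="wrist":
        T=c["T_tool_cam"]; B=Ro.from_rotvec(s["tool_rot"]).as_matrix()
        M=B@T[:3,:3]; o=B@T[:3,3]+s["ee_pos"]
    else: M=c["R"].T; o=-M@c["t"]
    return f,c["cx"],c["cy"],M,o
def ray(C,u,v,z):
    f,cx,cy,M,o=C; d=M@np.array([(u-cx)/f,(v-cy)/f,1]); return o+d*(z-o[2])/d[2]
def px(C,X):
    f,cx,cy,M,o=C; p=M.T@(np.array(X)-o); return f*p[:2]/p[2]+[cx,cy]
E
python3 - <<'E'
from h import *
np.set_printoptions(precision=1,suppress=True)
C=cam("top"); im=cv2.imread("pics/top0.png")
for n,u,v in [("TL",201,139),("TR",449,161),("BR",444,298),("BL",183,272)]: print(n,ray(C,u,v,14))
hsv=cv2.cvtColor(im,cv2.COLOR_BGR2HSV)
tray=cv2.inRange(hsv,(100,120,40),(130,255,255))
k,_=cv2.findContours(tray,cv2.RETR_EXTERNAL,cv2.CHAIN_APPROX_NONE)
k=max(k,key=cv2.contourArea); full=np.zeros_like(tray); cv2.drawContours(full,[k],-1,255,-1); full=cv2.erode(full,np.ones((9,9)))
obj=cv2.bitwise_and(full,cv2.bitwise_not(tray))
n,l,st,ce=cv2.connectedComponentsWithStats(obj)
for i in range(1,n):
    if st[i,4]>30: print(st[i],ce[i],ray(C,*ce[i],16))
    if st[i,4]>30 and st[i,0]>360:
        ys,xs=np.where(l==i)
        for y in range(st[i,1],st[i,1]+st[i,3],6):
            x=xs[ys==y]; print(y,x.tolist())
soap=cv2.inRange(hsv[185:230,215:260],(15,50,90),(35,200,255)); m=cv2.moments(soap,True)
cs=(m["m10"]/m["m00"]+215,m["m01"]/m["m00"]+185); print("soap",m["m00"],cs,ray(C,*cs,38))
big=cv2.resize(im[130:300,180:450],None,fx=2.9,fy=2.9,interpolation=cv2.INTER_CUBIC); cv2.imwrite("pics/crop0.png",big)
E
```

```text
TL [783.2 313.   14. ]
TR [ 762.1 -284.8   14. ]
BR [ 434.1 -276.3   14. ]
BL [458.8 321.   14. ]
[378 172  38  91 727] [397.3 219.2] [ 611.2 -165.1   16. ]
172 [378, 379, 413, 414, 415]
178 [378, 379, 380, 381, 412, 413, 414, 415]
184 [379, 380, 381, 411, 412, 413, 414, 415]
190 [380, 381, 382, 411, 412, 413]
196 [381, 382, 383, 384, 410, 411, 412]
202 [383, 384, 385, 386, 408, 409, 410, 411]
208 [384, 385, 386, 387, 408, 409, 410, 411]
214 [384, 385, 386, 387, 408, 409, 410, 411]
220 [385, 386, 387, 388, 407, 408, 409, 410, 411]
226 [385, 386, 387, 388, 407, 408, 409, 410, 411]
232 [386, 387, 388, 389, 407, 408, 409]
238 [388, 389, 390, 391, 406, 407, 408]
244 [389, 390, 391, 392, 393, 404, 405, 406]
250 [391, 392, 393, 394, 403, 404, 405]
256 [393, 394, 395, 396, 397, 398, 399, 400, 401, 402, 403, 404]
262 [396, 397, 398, 399, 400, 401]
[ 215  177   43   54 1922] [236.2 203.9] [626.2 213.5  16. ]
[ 300  186   42   54 1928] [320.9 212.4] [617.2  13.8  16. ]
soap 213.0 (233.3661971830986, 195.24413145539907) [640.6 218.   38. ]
```

View pics/crop0.png

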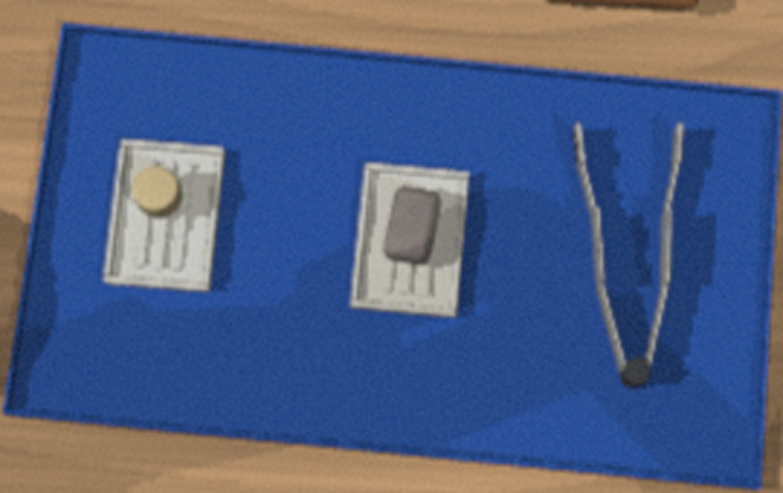

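Tray size comes out as 598 × 325 mm, so the z = 0 frame is confirmed. The crop shows the tongs' hinge at (635,373) with the arms symmetric, and the soap at (155,190).

```bash
cat >> h.py <<'E'
def go(s,x,y,z,yaw):
    """shift (units) & turn (units of 10deg) from the measured pose to a tool-down pose with tool x at yaw (deg)"""
    B=Ro.from_rotvec(s["tool_rot"]).as_matrix(); c,q=np.cos(np.radians(yaw)),np.sin(np.radians(yaw))
    G=np.array([[c,q,0],[q,-c,0],[0,0,-1.]])
    print("shift",(B.T@(np.array([x,y,z])-s["ee_pos"])/60).round(3),"turn",(np.degrees(Ro.from_matrix(B.T@G).as_rotvec())/10).round(3))
E
python3 - <<'E'
from h import *
np.set_printoptions(precision=1,suppress=True)
C=cam("top")
H=ray(C,399,259,30)
L=ray(C,379,174,26);R_=ray(C,414,174,26); T=(L+R_)/2
gl=ray(C,386,217,36);gr=ray(C,409,217,36)
print(C[4],H,L,R_,T,gl,gr,(gl+gr)/2)
d=(T-H)[:2]; yaw=np.degrees(np.arctan2(d[1],d[0])); u=d/np.linalg.norm(d); g=H[:2]+100*u
print(yaw,np.linalg.norm(d),g,[np.dot((x-H)[:2],u) for x in (gl,gr)])
s=r.get_state(); go(s,g[0]-25,g[1],200,yaw)
E
```

```text
[ 306.6    2.8 1222.7] [ 514.9 -169.6   30. ] [ 715.7 -117.6   26. ] [ 720.5 -199.9   26. ] [ 718.1 -158.8   26. ] [ 609.9 -136.3   36. ] [ 612.9 -189.    36. ] [ 611.4 -162.6   36. ]
3.0567142913057115 203.49145466178567 [ 614.8 -164.3] [np.float64(96.5747958652915), np.float64(96.83380226173156)]
shift [ 7.6 -2.4  0.5] turn [-0.   0.   2.3]
```

Request:
{"api": "carry_out", "payload": {"increments": [[[7.6,-2.4,0.5],[0,0,2.3],85],[[7.6,-2.4,0.5],[0,0,2.3],85],[[7.6,-2.4,0.5],[0,0,2.3],85],[[7.6,-2.4,0.5],[0,0,2.3],85],[[7.6,-2.4,0.5],[0,0,2.3],85],[[7.6,-2.4,0.5],[0,0,2.3],85],[[7.6,-2.4,0.5],[0,0,2.3],85],[[7.6,-2.4,0.5],[0,0,2.3],85],[[7.6,-2.4,0.5],[0,0,2.3],85],[[7.6,-2.4,0.5],[0,0,2.3],85],[[7.6,-2.4,0.5],[0,0,2.3],85],[[7.6,-2.4,0.5],[0,0,2.3],85]]}}

```text
clock: 1.6
ee_pos: [588.0, -163.2, 201.7]
tool_rot: [3.14, 0.087, 0.001]
wrist_force: [-0.4, -0.4, -0.0]
finger_gap: 84.6
finger_force: 0.0
```

```bash
python3 - <<'E'
from h import *
np.set_printoptions(precision=1,suppress=True)
s=r.get_state(); im=r.camera("wrist")[:,:,::-1].copy(); cv2.imwrite("pics/w1.png",im)
print(s["clock"],s["ee_pos"],s["tool_rot"])
C=cam("wrist",s)
print([px(C,p) for p in ([514.9,-169.6,30],[715.7,-117.6,26],[720.5,-199.9,26],[610,-136.3,36],[613,-189,36])])
E
```

```text
1.6 [ 588.  -163.2  201.7] [3.1 0.1 0. ]
[array([319.3, 294.4]), array([266.4,  48.4]), array([374.8,  48.1]), array([285.6, 190. ]), array([350. , 189.9])]
```

View pics/w1.png

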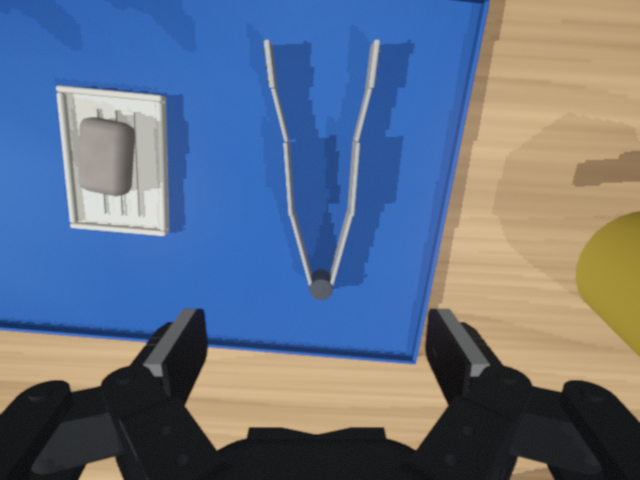

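The wrist view shows the hinge top at (320,287) and tip ends at (267,41) and (377,41). The grip strips run from (286,142) to (290,213) on the left and (357,142) to (352,213) on the right.

```bash
python3 - <<'E'
from h import *
np.set_printoptions(precision=1,suppress=True)
s=r.get_state(); C=cam("wrist",s)
P=lambda u,v,z: ray(C,u,v,z)[:2]
H=P(320,287,30);T=(P(267,41,28)+P(377,41,28))/2
a=[P(286,142,36),P(357,142,36),P(290,213,36),P(352,213,36)]
d=T-H; print(H,T,np.degrees(np.arctan2(d[1],d[0])),np.linalg.norm(d)); print(a,sum(a)/4, H+100*d/np.linalg.norm(d))
E
```

```text
[ 522.4 -169.7] [ 722.8 -159.4] 2.943917761773023 200.6911986346423
[array([ 648.2, -135.3]), array([ 651.3, -191.3]), array([ 591. , -140.5]), array([ 593.8, -192.2])] [ 621.1 -164.8] [ 622.3 -164.6]
```

```bash
python3 - <<'E'
from h import *
s=r.get_state(); go(s,617,-164.6,60,3);go(s,617,-164.6,7,3)
E
```

```text
shift [0.479 0.051 2.362] turn [ 0.002 -0.002  0.018]
shift [0.478 0.05  3.245] turn [ 0.002 -0.002  0.018]
```

Request:
{"api": "carry_out", "payload": {"increments": [[[0.48,0.05,0.6],[0,0,0],85],[[0.48,0.05,1.4],[0,0,0],85],[[0.48,0.05,2.2],[0,0,0],85],[[0.48,0.05,2.6],[0,0,0],85],[[0.48,0.05,2.9],[0,0,0],85],[[0.48,0.05,3.15],[0,0,0],85],[[0.48,0.05,3.24],[0,0,0],80],[[0.48,0.05,3.24],[0,0,0],65],[[0.48,0.05,3.24],[0,0,0],56],[[0.48,0.05,3.24],[0,0,0],50],[[0.48,0.05,3.24],[0,0,0],50],[[0.48,0.05,3.24],[0,0,0],50]], "force": 25}}

```text
clock: 3.15
ee_pos: [619.3, -163.8, 9.6]
tool_rot: [3.139, 0.091, 0.007]
wrist_force: [-0.4, 0.4, 5.3]
finger_gap: 50.4
finger_force: 7.9
```

```bash
python3 - <<'E'
from h import *
s=r.get_state(); print(s["finger_gap"],s["finger_force"],s["ee_pos"],s["wrist_force"])
E
```

```text
50.42769477639035 7.934132963418961 [ 619.30160841 -163.76920256    9.63193064] [-0.36261143  0.44344921  5.25923591]
```

Request:
{"api": "carry_out", "payload": {"increments": [[[0,0,-0.1],[0,0,0],50],[[0,0,-0.3],[0,0,0],50],[[0,0,-0.6],[0,0,0],50],[[0,0,-0.9],[0,0,0],50],[[0,0,-1.2],[0,0,0],50],[[0,0,-1.5],[0,0,0],50],[[0,0,-1.7],[0,0,0],50],[[0,0,-1.7],[0,0,0],50],[[0,0,-1.7],[0,0,0],50]]}}

```text
clock: 4.28
ee_pos: [617.1, -163.3, 108.1]
tool_rot: [-3.14, -0.09, 0.002]
wrist_force: [-0.0, -0.3, -1.4]
finger_gap: 50.4
finger_force: 6.2
```

```bash
python3 - <<'E'
from h import *
s=r.get_state(); print(s["finger_gap"],s["finger_force"],s["ee_pos"],s["tool_rot"],s["wrist_force"])
cv2.imwrite("pics/w2.png",r.camera("wrist")[:,:,::-1])
im=r.camera("side")[:,:,::-1]; cv2.imwrite("pics/s2.png",cv2.resize(im[150:310,270:470],None,fx=3.5,fy=3.5))
E
```

```text
50.41546077441441 6.249860152602196 [ 617.11270491 -163.28034827  108.0826418 ] [-3.13979812e+00 -9.00181156e-02  2.20156295e-03] [-0.03389972 -0.25115264 -1.36833345]
```

View pics/w2.png

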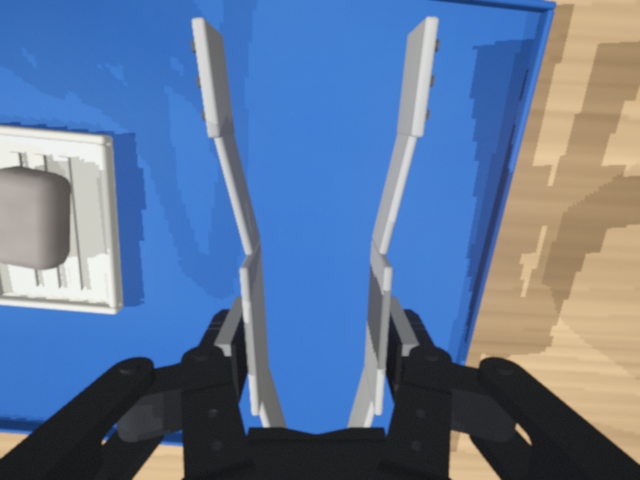

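View pics/s2.png

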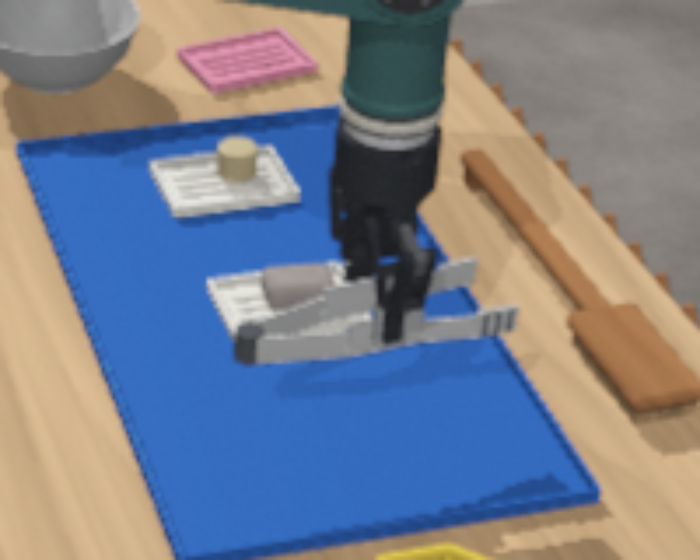

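The tongs are held level and lifted. The left plate's top edge runs from about (199,18) to (212,135), and the right one from about (433,18) to (418,135).

```bash
python3 - <<'E'
from h import *
np.set_printoptions(precision=1,suppress=True)
s=r.get_state(); C=cam("wrist",s); B=Ro.from_rotvec(s["tool_rot"]).as_matrix()
z=s["ee_pos"][2]-5.6+24
for u,v in [(199,18),(212,135),(433,18),(418,135)]: print((B.T@(ray(C,u,v,z)-s["ee_pos"])))
# grip strips top (32 high), front ends
for u,v in [(249,250),(381,250)]: print("g",(B.T@(ray(C,u,v,z+8)-s["ee_pos"])))
off=87; c=np.radians(3)
go(s,641-off*np.cos(c),218-off*np.sin(c),108,3)
E
```

```text
[105.9 -35.  -18.6]
[ 73.1 -33.9 -18.5]
[105.9  33.1 -18.7]
[ 73.1  31.4 -18.6]
g [ 37.3 -22.7 -26.5]
g [ 37.3  20.2 -26.5]
shift [-0.7 -6.3  0. ] turn [-0.  0.  0.]
```

Request:
{"api": "carry_out", "payload": {"increments": [[[-0.1,-0.5,0],[0,0,0],50],[[-0.2,-1.2,0],[0,0,0],50],[[-0.3,-2.0,0],[0,0,0],50],[[-0.4,-2.8,0],[0,0,0],50],[[-0.5,-3.6,0],[0,0,0],50],[[-0.6,-4.4,0],[0,0,0],50],[[-0.7,-5.2,0],[0,0,0],50],[[-0.76,-5.9,0],[0,0,0],50],[[-0.76,-6.2,0],[0,0,0],50],[[-0.76,-6.32,0],[0,0,0],50],[[-0.76,-6.32,0],[0,0,0],50],[[-0.76,-6.32,0],[0,0,0],50]]}}

```text
clock: 5.88
ee_pos: [550.6, 211.2, 108.7]
tool_rot: [3.14, 0.087, -0.0]
wrist_force: [0.5, -0.1, -1.5]
finger_gap: 50.1
finger_force: 6.3
```

```bash
python3 - <<'E'
from h import *
s=r.get_state(); print(s["finger_gap"],s["finger_force"],s["ee_pos"],s["tool_rot"])
cv2.imwrite("pics/w3.png",r.camera("wrist")[:,:,::-1])
E
```

```text
50.12106119602336 6.255971789360046 [550.62432011 211.21207129 108.7226428 ] [ 3.13964292e+00  8.74799595e-02 -3.53239859e-04]
```

View pics/w3.png

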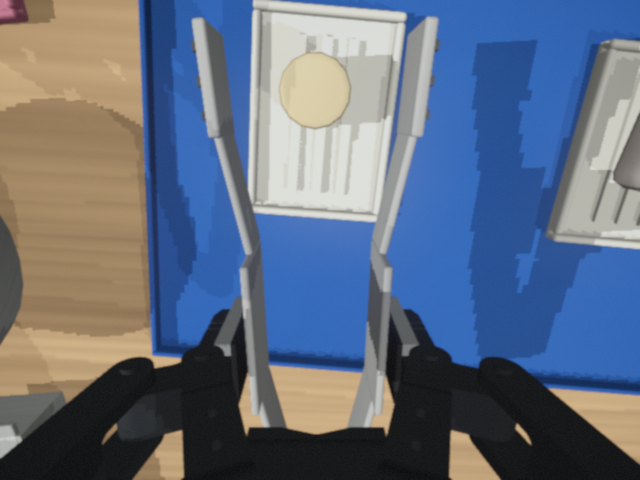

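The soap top is a circle centred at (315,90), with a radius of about 36 px, between the tips. The dish near rim is at row 215.

```bash
python3 - <<'E'
from h import *
np.set_printoptions(precision=1,suppress=True)
s=r.get_state(); C=cam("wrist",s); B=Ro.from_rotvec(s["tool_rot"]).as_matrix()
for u,v in [(315,90),(279,90),(351,90),(325,213),(330,10)]:
    z=43 if v==90 else 16
    X=ray(C,u,v,z); print(X,(B.T@(X-s["ee_pos"])))
E
```

```text
[642.9 217.7  43. ] [92.5 -1.4 65.8]
[641.9 236.2  43. ] [ 92.5 -19.9  65.8]
[644.  199.3  43. ] [92.5 17.1 65.8]
[572.2 207.5  16. ] [21.3  4.9 92.8]
[686.1 211.9  16. ] [135.3   6.8  92.8]
```

Request:
{"api": "carry_out", "payload": {"increments": [[[0.05,0,0.2],[0,0,0],50],[[0.05,0,0.5],[0,0,0],50],[[0.05,0,0.8],[0,0,0],50],[[0.05,0,1.05],[0,0,0],50],[[0.05,0,1.25],[0,0,0],50],[[0.05,0,1.36],[0,0,0],50],[[0.05,0,1.36],[0,0,0],50],[[0.05,0,1.36],[0,0,0],50]]}}

```text
clock: 6.92
ee_pos: [553.9, 212.9, 28.1]
tool_rot: [-3.14, -0.09, -0.003]
wrist_force: [1.2, -0.3, -1.6]
finger_gap: 50.1
finger_force: 6.3
```

Request:
{"api": "carry_out", "payload": {"increments": [[[0,0,0],[0,0,0],47],[[0,0,0],[0,0,0],44],[[0,0,0],[0,0,0],41],[[0,0,0],[0,0,0],39],[[0,0,0],[0,0,0],37],[[0,0,0],[0,0,0],35],[[0,0,0],[0,0,0],32],[[0,0,0],[0,0,0],30],[[0,0,0],[0,0,0],30],[[0,0,0],[0,0,0],30]], "force": 30}}

```text
clock: 8.18
ee_pos: [553.3, 212.7, 27.3]
tool_rot: [3.14, 0.09, 0.0]
wrist_force: [-1.5, 0.2, -0.7]
finger_gap: 37.2
finger_force: 30.2
```

```bash
python3 - <<'E'
from h import *
s=r.get_state(); print(s["finger_gap"],s["finger_force"],s["ee_pos"],s["tool_rot"],s["wrist_force"])
cv2.imwrite("pics/w4.png",r.camera("wrist")[:,:,::-1])
E
```

```text
37.15861264772037 30.215352015802637 [553.32457052 212.71242341  27.31509623] [3.14024494e+00 9.01588172e-02 9.39055973e-05] [-1.48605469  0.15925209 -0.73853303]
```

View pics/w4.png

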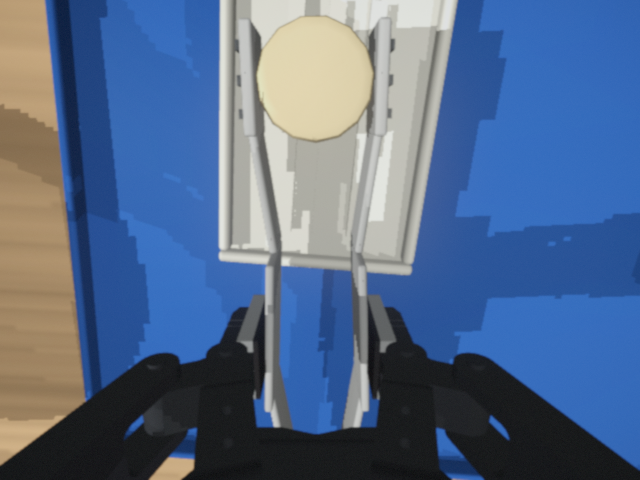

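The tips hold the soap centred at (315,78), and the gap is 37.2 mm as expected. I'll lift by 140 mm.

Request:
{"api": "carry_out", "payload": {"increments": [[[0,0,-0.05],[0,0,0],30],[[0,0,-0.2],[0,0,0],30],[[0,0,-0.4],[0,0,0],30],[[0,0,-0.7],[0,0,0],30],[[0,0,-1.0],[0,0,0],30],[[0,0,-1.3],[0,0,0],30],[[0,0,-1.6],[0,0,0],30],[[0,0,-1.9],[0,0,0],30],[[0,0,-2.15],[0,0,0],30],[[0,0,-2.3],[0,0,0],30],[[0,0,-2.35],[0,0,0],30],[[0,0,-2.35],[0,0,0],30]]}}

```text
clock: 9.72
ee_pos: [553.1, 212.6, 167.9]
tool_rot: [3.14, 0.09, -0.001]
wrist_force: [0.1, -0.7, -1.9]
finger_gap: 36.9
finger_force: 30.2
```

Request:
{"api": "carry_out", "payload": {"increments": [[[0,0,0],[0,0,0],30],[[0,0,0],[0,0,0],30],[[0,0,0],[0,0,0],30],[[0,0,0],[0,0,0],30]]}}

```text
clock: 10.22
ee_pos: [553.3, 212.7, 168.2]
tool_rot: [3.14, 0.09, -0.0]
wrist_force: [0.1, -0.2, -2.0]
finger_gap: 36.8
finger_force: 30.2
```

```bash
python3 - <<'E'
from h import *
s=r.get_state(); print(s["finger_gap"],s["finger_force"],s["ee_pos"],s["wrist_force"],abs(s["dq"]).max())
a=r.camera("wrist")[:,:,::-1]; b=r.camera("side")[:,:,::-1]
b=cv2.resize(b[80:280,250:490],(576,480)); cv2.imwrite("pics/w5.png",cv2.resize(np.hstack([a,b]),(800,316)))
E
```

```text
36.77204325475836 30.22646843106486 [553.25619347 212.70235246 168.16839017] [ 0.07177306 -0.23016573 -2.01466791] 0.0017387582809242565
```

View pics/w5.png

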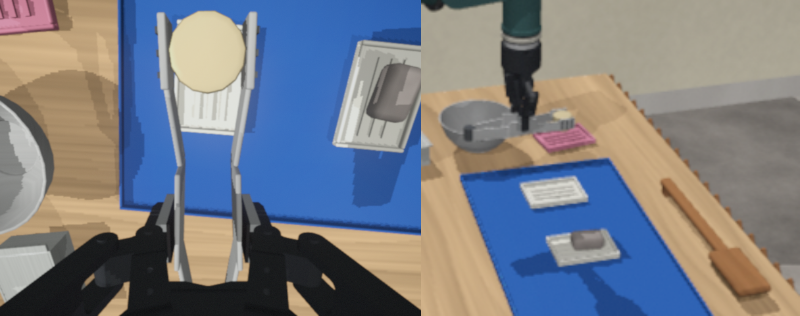

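The soap is held between the tips about 15 cm up. The dish is empty and unmoved, and the arm is steady.

```bash
python3 -c "
from cell import r
print(r.sign_off())"
```

```text
the job is handed in; nothing more can be done
None
```

I picked up the tongs and lifted the soap off its dish. It is held closed in the tongs about 15 cm above the tray, and the job is handed in; sign-off returned no verdict.

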